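Load and tighten the feed clamp of a drilling jig

TASK

Slide the dark-topped offcut across the plywood jig until its edge lies against the low wooden end stop, then turn the black knob on the blue carriage clockwise - going along with the carriage, which travels as the knob turns - until the sprung pad has pushed the offcut squarely home against the fence and holds it there snugly, with about 12 newtons and never more than 25. Let go of everything and leave the masking tape, spring clamp and silver cup hinge where they are.

Things in the scene. Friction and masses are not known exactly. Their poses are not given: they have to be found in the camera images.
- jig: Plywood clamping jig fixed on the table, placed and turned anew each time. Bed 12 mm thick. Origin on the table, on the feed line; +x is the feed (from carriage to fence), +y left of it, z up. The bed reaches from x = -20 to 140, y = -79 to +91 mm; behind that it is 100 mm wide, back to x = -128 mm. It is open to +y.
- fence_face (a point): Point on the fence's face (x = +111 mm, y = 0 in the jig's frame), at bed height. Fence: wooden bar 26 mm thick, 26 mm above the bed, y from -75 to +45 mm.
- stop_face (a point): Point on the face of the wooden end stop, which looks to the jig's +y (face at y = -47.5 mm, x from 40 to 106 mm; this point at x = 73 mm), at bed height. The stop stands 20 mm above the bed.
- board: Loose chipboard offcut with a dark top, 65 x 95 x 18 mm, about 0.15 kg, flat on the bed, 65 mm side roughly along the feed. Origin: centre of its underside; its own x axis lies 0.279 rad clockwise of the 65 mm side (see board_mid). Home (one edge on the fence, one on the end stop) its centre is at x = +78.5, y = 0 mm in the jig's frame.
- board_mid (a point): Centre of the offcut's top, x axis along its 65 mm side, y axis along its 95 mm side. The offcut starts 6 to 12 mm short of home along the jig's x, 18 to 35 mm to +y of home, and up to 0.08 rad askew. Pushing it takes 1 to 3 N.
- carriage: Blue carriage, 60 x 72 mm, on a rail. It slides along the jig's +x by rack and pinion, 12 mm per radian of the knob, at most 43 mm. Origin on the feed line, 20 mm above the table, at the start at x = -60 mm in the jig's frame. Friction of about 20 N along the feed (felt as 0.25 N m at the knob) keeps it where it is left, against the pad's spring too.
- carriage_nose (a point): Front of the carriage, 36 mm ahead of its origin, where a screwed stem carries a rubber-faced pad 60 mm wide, 14 to 32 mm above the table, sprung with 8 N/mm (6 mm give). The stem is set anew each time: the pad's face is 39 to 50 mm ahead of this point, unreported, so its bite must be felt. Its push resists the turn by 0.012 N m per newton, or the hand along the feed by 1 N per newton.
- feed_knob (a joint): Turn of the black feed knob in rad, 0 at the start, growing clockwise seen from above (up to 3.6); it feeds the carriage to the jig's +x. About 1.7 to 2.8 rad (it depends on the stem) clamp the board.
- knob_grip (a point): Point on the knob's vertical axis, 78 mm above the table, at gripping height; it travels with the carriage. The grip is an upright bar 46 mm long, 14 mm thick, 57 to 87 mm above the table, over a round skirt of 46 mm diameter (top at 58 mm). The point's x axis runs along the bar (along the jig's x at the start) and turns with the knob.
- tape_roll: Masking tape roll lying flat, 101 mm wide, 25 mm high; origin at the centre of its underside. Leave it alone.
- spring_clamp: Black spring clamp lying flat, 142 x 97 x 20 mm; origin at the centre of its underside. Leave it alone.
- cup_hinge: Silver cabinet cup hinge lying flat, 59 x 91 x 18 mm; origin at the centre of its underside. Leave it alone.

How it is judged (in metres and radians):
On the way, in this order (a step that is already met when the one before it is completed fails the run):
1. the offcut lies against the end stop (its centre within 5 mm of its place along the fence) (y of board in the frame of jig between -0.005 and 0.005 m), for 0.2 s.
2. with the knob in the fingers, the pad presses the offcut home against the fence with more than 3 N (contact force between carriage and board above 3 N and x of board in the frame of jig above 0.075 m and contact force between the fingers and carriage above 0.5 N), for 0.1 s.
At the end, for the whole second after the job is handed in: The offcut lies flat with its edges against the fence and the end stop (within 3 mm along the feed and 5 mm along the fence, square within 0.04 rad), at rest, and the pad keeps pressing it with 4 to 22 N after the knob is let go (all of step 1 and x of board in the frame of jig between 0.0755 and 0.0815 m and angle between the x axis of board_mid and the x axis of jig, either way round below 0.04 rad and angle between board's own z axis and vertical below 0.04 rad and contact force between carriage and board between 4 and 22 N and linear speed of each of board, carriage below 0.01 m/s); the robot touches nothing.
It fails at once if the pad presses the offcut with more than 25 N (contact force between carriage and board above 25 N).
It fails at once if the masking tape roll is moved by more than 15 mm (distance of tape_roll from where it was at the start of the episode above 0.015 m).
It fails at once if the spring clamp is moved by more than 15 mm (distance of spring_clamp from where it was at the start of the episode above 0.015 m).
It fails at once if the cup hinge is moved by more than 15 mm (distance of cup_hinge from where it was at the start of the episode above 0.015 m).
It also fails if it takes over 72 s, if anything falls off the work surface, if the arm or the gripper's body presses on something with over 40 N, if the wrist force passes 120 N, or if a joint passes its speed limit or range.

ROBOT

A 6-joint arm with a two-finger parallel gripper is mounted at the origin on a cart in front of the work surface, level with it; the furniture and walls round the work are solid. World frame = base frame: x ahead of the robot, y to its left, z up, the work surface at z = 0. Lengths are in mm, angles in rad, forces in N, time in s.
With the tool pointing down it reaches from about 325 to 775 mm from the base axis. Payload 5.5 kg.
Tool frame: the origin (TCP) lies between the finger pads; the fingertips stand 17 mm ahead of it and the grasp point (between the pads) lies 2 mm behind it; z points along the fingers, y is the line along which they close (so a half turn about z gives the same grasp; the last joint's range is limited). The gripper opens to 88 mm and grips with 3 to 60 N. Pads are 20 mm wide; open, the fingers measure 115 mm over their backs; the gripper's body (75 mm by 178 mm) begins 61 mm behind the grasp point.
Start: joints at [1.187, 0.091, 1.231, -0, 1.82, -0.057], TCP at [192.613, 568.258, 239.631] pointing down, gripper open.
Joint ranges: [-2.87, 2.87], [-0.86, 2.18], [0.17, 2.46], [-1.51, 4.65], [0.06, 2.69], [-2.65, 2.65]. Speed limits (rad/s): [2.57, 2.57, 3.01, 3.14, 3.14, 3.14].

INTERFACE

Orientations are given as a rotation vector (axis times angle).
In Python, from plant import ctrl gives the robot as it stands. The module is installed in compiled form; this text tells all that it offers.
- The arm moves only by the tool jog_arm, never from a script. Its argument "deltas" is a list of rows, each a list of 6 numbers: the shift along the world's x, y, z scaled (see below), then the turn, a rotation vector about the world's x, y, z scaled (see below). In form: [[dx, dy, dz, ax, ay, az], ...]. A call has 1 to 12 rows; each row shifts and turns the commanded pose from where the row before left it; what a row does not reach is not made up. The controller multiplies each number of a shift by 2 cm and each number of a turn by 6 degrees. A row lasts 1/12 s, in which the tool goes at most 41.7 mm and 7.16 degrees, less where a joint would pass 70% of its speed; a pose out of reach is approached as far as the arm can. A call with a number of a shift or a turn outside -1 to 1 is refused whole. A call with a gripper value outside its range is refused whole. "gripper" is the opening, from 0 (shut) to 1 (fully open), set as the call begins (left out, the last holds). The fingers move at their own pace and stop on an object; "newtons" is the grip in N (left out, the last holds). Time passes only in rows, so rows that do not move let the fingers close. It gives the time, the measured TCP pose, the force, the opening and the grip force at its end, in the units of the state.
- ctrl.observe(): the state, without advancing time (a new reading comes with each control period).
- ctrl.get_image(name): name is "scene" or "top" or "wrist"; returns a dict with "color" (400x640x3 uint8, blue, green, red), "intrinsics" (3x3 intrinsics, pixels), "extrinsics" (4x4, takes a point from camera to world coordinates); the wrist camera has in their place "hand_eye" (4x4, takes a point from camera to tool coordinates, whose origin is the TCP and whose axes are the flange's). Camera axes: x right, y down, z forward; pixel columns grow to the right and rows downward; lengths in mm; the calibration is good to about 2 mm. A picture is of the moment at which its call begins: read the wrist's pose just before it. There is no depth.
- ctrl.close_job(): hands the job in; it is judged then, once.
The state is a dict: "clock": time; "qpos": joint angles; "joint_vel": joint speeds; "effort": joint torques, N m; "ee_pos": TCP position; "ee_rot": TCP orientation; "contact_force": force on the tool from outside, world axes, zero at the start; "wrist_torque": the same for the moment, N m; "gripper_width": finger opening in mm; "grip_force": force on a finger pad.
Only numpy, scipy, OpenCV 4.12 (cv2) and the standard library are available. Lean on these libraries where they do the work, as an engineer would, in place of code of your own. Each camera call takes 0.05 s, during which the arm holds its last target. There are 200 camera calls.

## Working session

There is one attempt and no reset: what is moved stays moved. The work goes in short steps, Python scripts to look and compute and a tool call to move; the robot and the scene stay as the last step left them, time stands still between calls to the robot, and variables do not carry over. Pictures are saved under pics/ and viewed, at most 10 in all, crops included, and the job is handed in when it is done.

Besides the shell and the picture viewer there is one more tool, called after "Emit:" as name(argument=value, ...), one argument or row to a line, values as JSON. jog_arm: Moves the arm, as the interface text tells. Its arguments: {"type":"object","properties":{"deltas":{"type":"array","items":{"type":"array","items":{"type":"number","minimum":-1,"maximum":1}}},"gripper":{"type":"number"},"newtons":{"type":"number"}},"required":["deltas"]}

```bash
mkdir -p pics; python3 - <<'E'
from plant import ctrl
import cv2,numpy as np
s=ctrl.observe();print({k:np.round(v,3) for k,v in s.items()})
for n in("top","scene"):
    d=ctrl.get_image(n);cv2.imwrite(f"pics/{n}.png",d["color"]);print(n,d["intrinsics"].round(1).tolist(),d["extrinsics"].round(4).tolist())
E
```

```text
{'clock': np.float64(0.0), 'qpos': array([ 1.187,  0.092,  1.232,  0.   ,  1.82 , -0.057]), 'joint_vel': array([-0.001,  0.001, -0.002, -0.001,  0.   , -0.001]), 'effort': array([ 0.0000e+00, -4.4645e+01, -4.0645e+01,  7.0000e-02,  2.9000e-02,
       -0.0000e+00]), 'ee_pos': array([192.516, 567.997, 238.532]), 'ee_rot': array([-5.110e-01, -3.099e+00,  3.000e-03]), 'contact_force': array([1.789, 0.774, 0.351]), 'wrist_torque': array([0.017, 0.006, 0.028]), 'grip_force': np.float64(0.0), 'gripper_width': np.float64(88.009)}
top [[493.7, 0.0, 321.2], [0.0, 493.7, 205.8], [0.0, 0.0, 1.0]] [[0.0086, -0.9937, 0.1115, 391.9326], [-0.9998, -0.0107, -0.0182, -212.4003], [0.0193, -0.1113, -0.9936, 1352.7165], [0.0, 0.0, 0.0, 1.0]]
scene [[391.0, 0.0, 318.8], [0.0, 391.0, 203.3], [0.0, 0.0, 1.0]] [[0.5346, -0.4361, 0.7239, -132.6321], [-0.8447, -0.2497, 0.4734, -656.5819], [-0.0258, -0.8646, -0.5019, 547.8832], [0.0, 0.0, 0.0, 1.0]]
```

View pics/top.png

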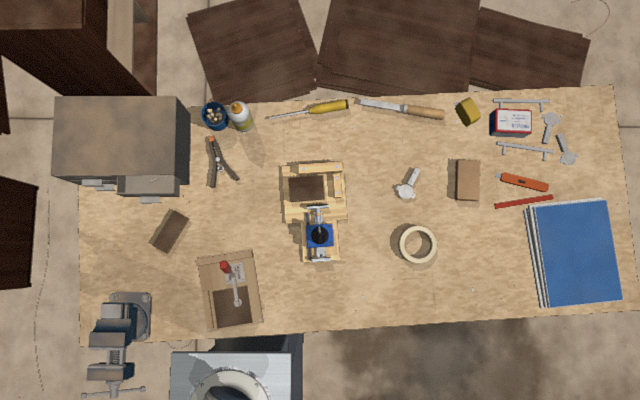

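View pics/scene.png

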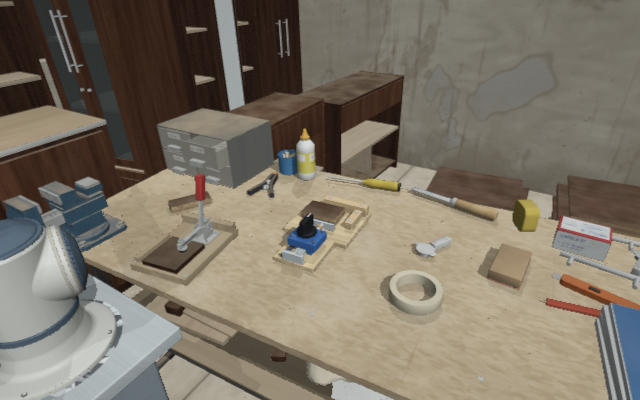

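The top view has the jig at about (280-347, 162-262). The fence is up at row ~168 and the carriage knob at (320, 236). The dark offcut is at (307, 188) and the end stop to its right at ~(340, 188). I'll crop and enlarge for a measurement.

```bash
python3 - <<'E'
import cv2
i=cv2.imread("pics/top.png")[150:275,265:365];cv2.imwrite("pics/crop.png",cv2.resize(i,None,fx=6,fy=4.8*1,interpolation=cv2.INTER_CUBIC) if 0 else cv2.resize(i[:,:],(480,600),interpolation=cv2.INTER_CUBIC))
E
```

```text
(no output)
```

View pics/crop.png

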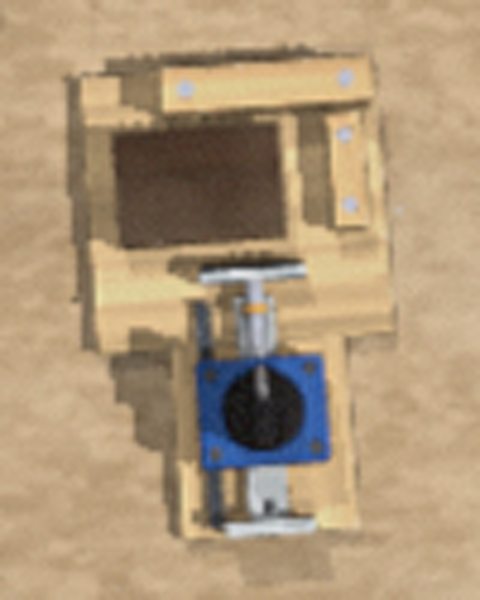

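```bash
cat > h.py <<'E'
import numpy as np,cv2
from scipy.optimize import least_squares
from scipy.spatial.transform import Rotation as R
def proj(P,K,T):
    q=(np.asarray(P)-T[:3,3])@T[:3,:3]; q=q@K.T; return q[:,:2]/q[:,2:]
def place(p,P):
    P=np.asarray(P,float);c,s=np.cos(p[2]),np.sin(p[2])
    return np.c_[p[0]+c*P[:,0]-s*P[:,1],p[1]+s*P[:,0]+c*P[:,1],P[:,2]]
def fit(P,px,K,T,p0):
    r=least_squares(lambda p:(proj(place(p,P),K,T)-px).ravel(),p0,loss='soft_l1',x_scale=[10,10,.1])
    return r.x,(proj(place(r.x,P),K,T)-px)
def injig(j,w):
    c,s=np.cos(j[2]),np.sin(j[2]);d=np.array(w[:2])-j[:2];return np.array([c*d[0]+s*d[1],-s*d[0]+c*d[1]])
E
python3 - <<'E'
from h import *
from plant import ctrl
d=ctrl.get_image("top");K,T=d["intrinsics"],d["extrinsics"]
f=lambda a:(np.array(a)+.5)/4.8+[265,150]-.5
P=[(137,45,38),(137,-75,38),(111,-75,38),(111,45,38),(106,-47.5,32),(40,-47.5,32),(-128,50,12),(-128,-50,12),(-20,91,12)]
px=f([(162,68),(371,56),(374,97),(165,112),(331,117),(336,226),(180,537),(360,525),(97,350)])
j,r=fit(P,px,K,T,[400,-200,0]);print("jig",j,r.round(1).tolist())
B=[(32.5,47.5,30),(32.5,-47.5,30),(-32.5,-47.5,30),(-32.5,47.5,30)]
b,r=fit(B,f([(113,130),(278,122),(285,240),(122,248)]),K,T,[450,-200,0]);print("board",b,r.round(1).tolist(),injig(j,b),b[2]-j[2])
k=place(j,[(-60,0,78)]);print("knob",k,f([0,0]))
print((proj(k,K,T)+.5-[265,150])*4.8)
E
```

```text
jig [ 5.20914657e+02 -2.27952778e+02  7.23170572e-02] [[-0.2, -0.5], [0.5, -0.6], [0.5, 0.3], [-0.2, -0.2], [-0.6, -1.0], [-0.0, 0.3], [0.2, 0.4], [-0.3, 0.5], [0.1, 0.4]]
board [ 5.87966436e+02 -1.95447431e+02  6.65769649e-02] [[-0.2, 0.5], [0.5, 0.3], [0.4, -0.6], [-0.8, -0.3]] [69.22516536 27.57562495] -0.0057400922391877135
knob [[ 461.07148183 -232.28802035   78.        ]] [264.60416667 149.60416667]
[[264.64218967 406.52518578]]
```

Emit:
jog_arm(
  deltas=[
    [0.54,-0.96,0,0,0,-0.31],
    [0.54,-0.96,0,0,0,-0.31],
    [0.54,-0.96,0,0,0,-0.31],
    [0.54,-0.96,0,0,0,-0.31],
    [0.54,-0.96,0,0,0,-0.31],
    [0.54,-0.96,0,0,0,-0.31],
    [0.54,-0.96,0,0,0,-0.31],
    [0.54,-0.96,0,0,0,-0.31],
    [0.54,-0.96,0,0,0,-0.31],
    [0.54,-0.96,0,0,0,-0.31],
    [0.54,-0.96,0,0,0,-0.31],
    [0.54,-0.96,0,0,0,-0.31],
  ],
  gripper=0.34,
)

```text
clock: 1.15
ee_pos: [322.5, 336.8, 239.3]
ee_rot: [-1.104, -2.941, 0.001]
contact_force: [0.0, -0.7, -0.3]
gripper_width: 29.9
grip_force: 0.0
```

Emit:
jog_arm(
  deltas=[
    [0.54,-0.96,0,0,0,-0.31],
    [0.54,-0.96,0,0,0,-0.31],
    [0.54,-0.96,0,0,0,-0.31],
    [0.54,-0.96,0,0,0,-0.31],
    [0.54,-0.96,0,0,0,-0.31],
    [0.54,-0.96,0,0,0,-0.31],
    [0.54,-0.96,0,0,0,-0.31],
    [0.54,-0.96,0,0,0,-0.31],
    [0.54,-0.96,0,0,0,-0.31],
    [0.54,-0.96,0,0,0,-0.31],
    [0.54,-0.96,0,0,0,-0.31],
    [0.54,-0.96,0,0,0,-0.31],
  ],
)

```text
clock: 2.15
ee_pos: [452.1, 106.4, 239.4]
ee_rot: [-1.652, -2.672, 0.0]
contact_force: [0.0, 0.6, 0.1]
gripper_width: 29.9
grip_force: 0.0
```

Emit:
jog_arm(
  deltas=[
    [0.54,-0.96,0,0,0,-0.31],
    [0.54,-0.96,0,0,0,-0.31],
    [0.54,-0.96,0,0,0,-0.31],
    [0.54,-0.96,0,0,0,-0.31],
    [0.54,-0.96,0,0,0,-0.31],
    [0.54,-0.96,0,0,0,-0.31],
    [0.54,-0.96,0,0,0,-0.31],
    [0.54,-0.96,0,0,0,-0.31],
    [0.54,-0.96,0,0,0,-0.31],
    [0.54,-0.96,0,0,0,-0.31],
    [0.54,-0.96,0,0,0,-0.31],
    [0.54,-0.96,0,0,0,-0.31],
    [0,0,0,0,0,0],
  ],
)

```text
schema error: expected 1 to 12 rows
```

Emit:
jog_arm(
  deltas=[
    [0.54,-0.96,0,0,0,-0.31],
    [0.54,-0.96,0,0,0,-0.31],
    [0.54,-0.96,0,0,0,-0.31],
    [0.54,-0.96,0,0,0,-0.31],
    [0.54,-0.96,0,0,0,-0.31],
    [0.54,-0.96,0,0,0,-0.31],
    [0.54,-0.96,0,0,0,-0.31],
    [0.54,-0.96,0,0,0,-0.31],
    [0.54,-0.96,0,0,0,-0.31],
    [0.54,-0.96,0,0,0,-0.31],
    [0.54,-0.96,0,0,0,-0.31],
    [0.54,-0.96,0,0,0,-0.31],
  ],
)

```text
clock: 3.15
ee_pos: [581.7, -123.9, 239.2]
ee_rot: [-2.138, -2.301, 0.0]
contact_force: [0.9, -0.4, -0.2]
gripper_width: 30.0
grip_force: 0.0
```

```bash
python3 - <<'E'
from h import *
from plant import ctrl
s=ctrl.observe();d=ctrl.get_image("wrist");cv2.imwrite("pics/w1.png",d["color"])
T=np.eye(4);T[:3,:3]=R.from_rotvec(s["ee_rot"]).as_matrix();T[:3,3]=s["ee_pos"];T=T@d["hand_eye"]
np.savez("w1.npz",K=d["intrinsics"],T=T);print(s["ee_pos"],s["ee_rot"])
E
```

```text
[ 581.73058029 -123.94838213  239.15787921] [-2.13773033e+00 -2.30120827e+00  4.26542796e-04]
```

View pics/w1.png

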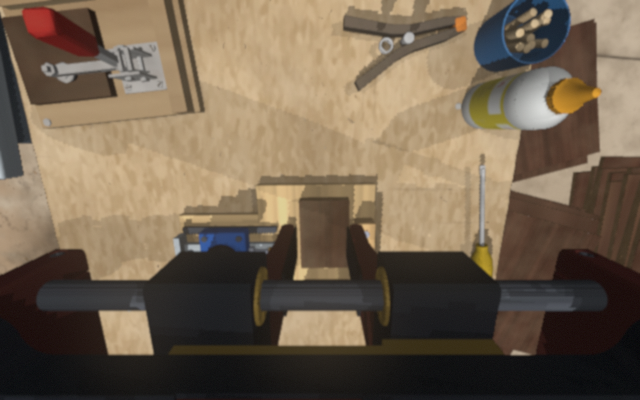

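The wrist view shows the offcut's +y edge at (301,198)-(349,198), between the fingers, and the jig's bed edge at row ~183.

```bash
python3 - <<'E'
from h import *
z=np.load("w1.npz");j=[520.9,-228,.0723]
print(proj(place(j,[(69.2-32.5,75.1,30),(69.2+32.5,75.1,30),(140,91,12),(-20,91,12)]),z["K"],z["T"]).round(1))
E
```

```text
[[296.2 200. ]
 [347.1 200.1]
 [375.  185.1]
 [254.4 184.9]]
```

Emit:
jog_arm(
  deltas=[
    [0,0,-1,0,0,0],
    [0,0,-1,0,0,0],
    [0,0,-1,0,0,0],
    [0,0,-1,0,0,0],
    [0,0,-1,0,0,0],
    [0,0,-1,0,0,0],
    [0,0,-1,0,0,0],
    [0,0,-1,0,0,0],
    [0,0,-1,0,0,0],
    [0,0,-0.8,0,0,0],
    [0,0,-0.4,0,0,0],
    [0,0,0,0,0,0],
  ],
)

```text
clock: 4.2
ee_pos: [579.8, -122.4, 32.8]
ee_rot: [-2.133, -2.301, 0.003]
contact_force: [0.4, 0.2, 0.8]
gripper_width: 29.8
grip_force: 0.0
```

Emit:
jog_arm(
  deltas=[
    [0.04,-0.15,0.1,0,0,0],
    [0.05,-0.15,0,0,0,0],
    [0.05,-0.15,0,0,0,0],
    [0.01,-0.15,0,0,0,0],
    [0.01,-0.15,0,0,0,0],
    [0.01,-0.15,0,0,0,0],
    [0.01,-0.15,0,0,0,0],
    [0.01,-0.15,0,0,0,0],
    [0.01,-0.15,0,0,0,0],
    [0.01,-0.15,0,0,0,0],
    [0.01,-0.15,0,0,0,0],
    [0.01,-0.15,0,0,0,0],
  ],
)

```text
clock: 5.2
ee_pos: [586.0, -159.2, 37.6]
ee_rot: [-2.136, -2.303, -0.0]
contact_force: [-1.1, 2.3, 2.6]
gripper_width: 30.0
grip_force: 1.4
```

Emit:
jog_arm(
  deltas=[
    [0.01,-0.08,0,0,0,0],
    [0.01,-0.08,0,0,0,0],
    [0,-0.05,0,0,0,0],
    [0,0,0,0,0,0],
  ],
)

```text
clock: 5.53
ee_pos: [586.4, -163.1, 37.6]
ee_rot: [-2.136, -2.303, -0.0]
contact_force: [-0.6, 3.3, 2.8]
gripper_width: 29.9
grip_force: 1.5
```

Emit:
jog_arm(
  deltas=[
    [0,-0.05,0,0,0,0],
    [0,-0.05,0,0,0,0],
    [0,0,0,0,0,0],
  ],
)

```text
clock: 5.78
ee_pos: [586.4, -163.3, 37.6]
ee_rot: [-2.133, -2.303, -0.003]
contact_force: [-1.4, 9.4, 4.2]
gripper_width: 30.1
grip_force: 4.5
```

Emit:
jog_arm(
  deltas=[
    [0,-0.05,0,0,0,0],
    [0,0,0,0,0,0],
  ],
)

```text
clock: 5.95
ee_pos: [586.3, -163.3, 37.6]
ee_rot: [-2.132, -2.302, -0.005]
contact_force: [-1.6, 10.7, 5.6]
gripper_width: 29.7
grip_force: 5.9
```

Emit:
jog_arm(
  deltas=[
    [0,-0.05,0,0,0,0],
    [0,0,0,0,0,0],
  ],
)

```text
clock: 6.12
ee_pos: [586.3, -163.4, 37.7]
ee_rot: [-2.13, -2.302, -0.006]
contact_force: [-2.2, 14.3, 5.7]
gripper_width: 30.2
grip_force: 7.3
```

Emit:
jog_arm(
  deltas=[
    [0,0.4,0,0,0,0],
    [0,0.8,0,0,0,0],
    [0,0.8,0,0,0,0],
    [0,0,1,0,0,0],
    [0,0,1,0,0,0],
    [0,0,1,0,0,0],
    [0,0,1,0,0,0],
    [0,0,1,0,0,0],
    [0,0,1,0,0,0],
    [0,0,1,0,0,0],
    [0,0,1,0,0,0],
  ],
  gripper=0.5,
)

```text
clock: 7.03
ee_pos: [586.2, -127.9, 198.1]
ee_rot: [2.137, 2.302, -0.002]
contact_force: [0.3, -0.9, -0.2]
gripper_width: 43.7
grip_force: 0.0
```

Emit:
jog_arm(
  deltas=[
    [-0.42,-0.36,0,0,0,1],
    [-0.42,-0.36,0,0,0,1],
    [-0.42,-0.36,0,0,0,1],
    [-0.42,-0.36,0,0,0,1],
    [-0.42,-0.36,0,0,0,1],
    [-0.42,-0.36,0,0,0,1],
    [-0.42,-0.36,0,0,0,1],
    [-0.42,-0.36,0,0,0,1],
    [-0.42,-0.36,0,0,0,1],
    [-0.42,-0.36,0,0,0,1],
    [-0.42,-0.36,0,0,0,1],
    [-0.42,-0.36,0,0,0,1],
  ],
)

```text
clock: 8.03
ee_pos: [484.9, -214.6, 197.2]
ee_rot: [-0.367, -3.119, 0.003]
contact_force: [0.4, 0.2, -0.3]
gripper_width: 44.1
grip_force: 0.0
```

Emit:
jog_arm(
  deltas=[
    [-0.42,-0.36,0,0,0,1],
    [-0.42,-0.36,0,0,0,1],
    [-0.42,-0.36,0,0,0,1],
    [0,0,0,0,0,0],
    [0,0,0,0,0,0],
  ],
)

```text
clock: 8.45
ee_pos: [460.1, -235.7, 197.4]
ee_rot: [0.111, -3.139, 0.001]
contact_force: [0.4, -0.1, 0.2]
gripper_width: 44.1
grip_force: 0.0
```

```bash
python3 - <<'E'
from h import *
from plant import ctrl
s=ctrl.observe();d=ctrl.get_image("wrist")
T=np.eye(4);T[:3,:3]=R.from_rotvec(s["ee_rot"]).as_matrix();T[:3,3]=s["ee_pos"];T=T@d["hand_eye"]
np.savez("w2.npz",K=d["intrinsics"],T=T);print(s["ee_pos"],s["ee_rot"],T.round(2).tolist())
t=ctrl.get_image("top")["color"][150:275,265:365]
cv2.imwrite("pics/t2.png",cv2.resize(t,(480,600),interpolation=cv2.INTER_CUBIC))
w=d["color"];j=[520.9,-228,.0723]
cv2.imwrite("pics/w2.png",w)
print(proj(place(j,[(-60,0,87),(-37,0,87),(-83,0,87)]),d["intrinsics"],T).round(1))
E
```

```text
[ 460.13996657 -235.71304001  197.40210307] [ 1.10756463e-01 -3.13941964e+00  1.16994394e-03] [[-0.07, 0.97, 0.25, 392.13], [1.0, 0.07, 0.02, -240.08], [-0.0, 0.25, -0.97, 342.49], [0.0, 0.0, 0.0, 1.0]]
[[324.6 201.8]
 [324.6 225.3]
 [324.7 177.3]]
```

View pics/w2.png

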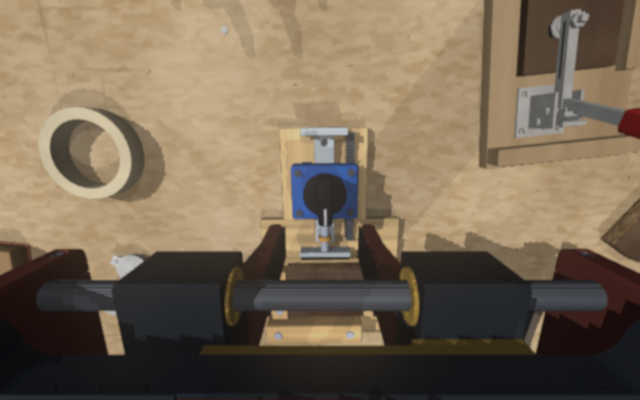

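View pics/t2.png

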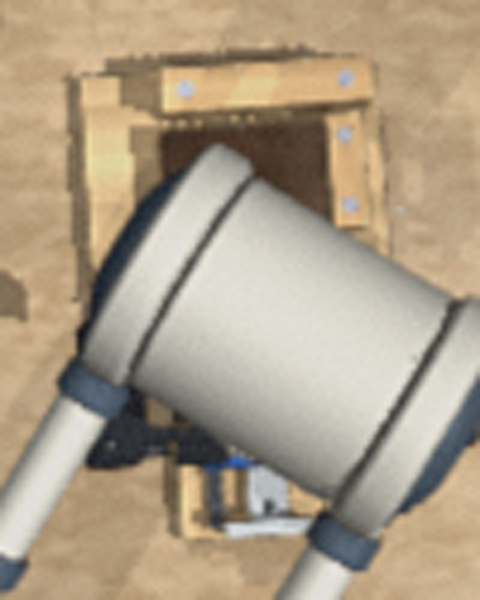

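The offcut now touches the end stop in the top view, with its right edge at x≈330 against the stop block. In the wrist view the knob's bar lies at column 325, as predicted, so I'll go down onto it.

Emit:
jog_arm(
  deltas=[
    [0.05,0.17,-0.6,0,0,0],
    [0,0,-0.6,0,0,0],
    [0,0,-0.6,0,0,0],
    [0,0,-0.6,0,0,0],
    [0,0,-0.6,0,0,0],
    [0,0,-0.6,0,0,0],
    [0,0,-0.6,0,0,0],
    [0,0,-0.6,0,0,0],
    [0,0,-0.6,0,0,0],
    [0,0,-0.5,0,0,0],
    [0,0,0,0,0,0],
    [0,0,0,0,0,0],
  ],
)

```text
clock: 9.55
ee_pos: [461.1, -231.6, 79.0]
ee_rot: [0.118, -3.138, -0.001]
contact_force: [0.1, 0.6, -0.1]
gripper_width: 44.0
grip_force: 0.0
```

Emit:
jog_arm(
  deltas=[
    [0,0,0,0,0,0],
    [0,0,0,0,0,0],
    [0,0,0,0,0,0],
    [0,0,0,0,0,0],
    [0,0,0,0,0,0],
    [0,0,0,0,0,0],
    [0,0,0,0,0,0],
    [0,0,0,0,0,0],
  ],
  gripper=0,
  newtons=5,
)

```text
clock: 10.22
ee_pos: [461.7, -232.5, 80.2]
ee_rot: [-0.118, 3.138, -0.003]
contact_force: [-0.0, -3.8, 1.8]
gripper_width: 14.2
grip_force: 5.0
```

Emit:
jog_arm(
  deltas=[
    [0,-0.04,0,0,0,0],
    [0,0,0,0,0,0],
    [0,0,0,0,0,0],
  ],
  gripper=0,
  newtons=50,
)

```text
clock: 10.47
ee_pos: [461.7, -232.5, 80.2]
ee_rot: [-0.119, 3.139, -0.0]
contact_force: [0.7, -2.1, 5.2]
gripper_width: 13.9
grip_force: 50.0
```

Emit:
jog_arm(
  deltas=[
    [0.031,0.002,0,0,0,-0.5],
    [0.031,0.002,0,0,0,-0.5],
    [0.031,0.002,0,0,0,-0.5],
    [0.031,0.002,0,0,0,-0.5],
    [0.031,0.002,0,0,0,-0.5],
    [0.031,0.002,0,0,0,-0.5],
    [0.031,0.002,0,0,0,-0.5],
    [0.031,0.002,0,0,0,-0.5],
    [0.031,0.002,0,0,0,-0.5],
    [0.031,0.002,0,0,0,-0.5],
    [0.031,0.002,0,0,0,-0.5],
    [0.031,0.002,0,0,0,-0.5],
  ],
)

```text
clock: 11.47
ee_pos: [469.3, -231.8, 80.2]
ee_rot: [0.86, 3.021, 0.001]
contact_force: [0.7, -1.7, 4.1]
gripper_width: 13.8
grip_force: 50.0
```

```bash
cat > st.py <<'E'
from h import *
from plant import ctrl
s=ctrl.observe();M=R.from_rotvec(s["ee_rot"]).as_matrix()
a=np.degrees(np.arctan2(M[1,1],M[0,1]))
k=(94.1-a)%360
if k>330:k-=360
k=np.radians(k)
p=injig([520.9,-228,.0723],s["ee_pos"])
c,sn=np.cos(.0723),np.sin(.0723);f=s["contact_force"]
print("knob rad",k.round(3),"jig xy",p.round(2),"x expect",(-60+12*k).round(2),"z",s["ee_pos"][2].round(1),"Ffeed",(c*f[0]+sn*f[1]).round(2),"Flat",(c*f[1]-sn*f[0]).round(2),"T",s["wrist_torque"].round(3),"w",s["gripper_width"].round(1),s["grip_force"].round(1),"q6",s["qpos"][5].round(2),"t",s["clock"])
E
python3 st.py
```

```text
Traceback (most recent call last):
  File "st.py", line 10, in <module>
    print("knob rad",k.round(3),"jig xy",p.round(2),"x expect",(-60+12*k).round(2),"z",s["ee_pos"][2].round(1),"Ffeed",(c*f[0]+sn*f[1]).round(2),"Flat",(c*f[1]-sn*f[0]).round(2),"T",s["wrist_torque"].round(3),"w",s["gripper_width"].round(1),s["grip_force"].round(1),"q6",s["qpos"][5].round(2),"t",s["clock"])
                                                                                                                                                                                                                     ^^^^^^^^^^^^^^^^^^^^^^^^
AttributeError: 'float' object has no attribute 'round'
```

```bash
sed -i 's/s=ctrl.observe()/s={k:np.asarray(v) for k,v in ctrl.observe().items()}/' st.py; python3 st.py
```

```text
knob rad 0.627 jig xy [-51.79  -0.09] x expect -52.48 z 80.2 Ffeed 0.57 Flat -1.7 T [-0.118 -0.141  0.277] w 13.8 50.0 q6 -1.54 t 11.4667
```

Emit:
jog_arm(
  deltas=[
    [0.031,0.002,0,0,0,-0.5],
    [0.031,0.002,0,0,0,-0.5],
    [0.031,0.002,0,0,0,-0.5],
    [0.031,0.002,0,0,0,-0.5],
    [0.031,0.002,0,0,0,-0.5],
    [0.031,0.002,0,0,0,-0.5],
    [0.031,0.002,0,0,0,-0.5],
    [0.031,0.002,0,0,0,-0.5],
    [0.031,0.002,0,0,0,-0.5],
    [0.031,0.002,0,0,0,-0.5],
    [0.031,0.002,0,0,0,-0.5],
    [0.031,0.002,0,0,0,-0.5],
  ],
)

```text
clock: 12.47
ee_pos: [476.9, -231.2, 80.2]
ee_rot: [1.751, 2.607, 0.002]
contact_force: [1.0, 0.3, 3.9]
gripper_width: 14.2
grip_force: 50.0
```

```bash
python3 st.py
```

```text
knob rad 1.255 jig xy [-4.415e+01  2.000e-02] x expect -44.94 z 80.2 Ffeed 1.01 Flat 0.26 T [-0.112 -0.183  0.291] w 14.2 50.0 q6 -0.9 t 12.4667
```

Emit:
jog_arm(
  deltas=[
    [0.031,0.002,0,0,0,-0.5],
    [0.031,0.002,0,0,0,-0.5],
    [0.031,0.002,0,0,0,-0.5],
    [0.031,0.002,0,0,0,-0.5],
  ],
)

```text
clock: 12.8
ee_pos: [479.4, -231.0, 80.2]
ee_rot: [2.014, 2.41, 0.002]
contact_force: [2.3, 0.0, 3.3]
gripper_width: 13.9
grip_force: 50.0
```

```bash
python3 st.py
```

```text
knob rad 1.464 jig xy [-4.16e+01  3.00e-02] x expect -42.43 z 80.2 Ffeed 2.33 Flat -0.14 T [-0.127 -0.274  0.274] w 13.9 50.0 q6 -0.69 t 12.8
```

Emit:
jog_arm(
  deltas=[
    [0.031,0.002,0,0,0,-0.5],
    [0.031,0.002,0,0,0,-0.5],
    [0,0,0,0,0,0],
  ],
)

```text
clock: 13.05
ee_pos: [480.7, -230.9, 80.2]
ee_rot: [2.137, 2.302, 0.002]
contact_force: [2.9, 0.4, 4.1]
gripper_width: 14.0
grip_force: 50.0
```

```bash
sed -i 's/^print(/print("TOTAL",(s["wrist_torque"][2]\/.012-(c*f[0]+sn*f[1])).round(1),/' st.py; python3 st.py
```

```text
TOTAL -8.9 knob rad 1.568 jig xy [-4.028e+01  3.000e-02] x expect -41.18 z 80.2 Ffeed 2.91 Flat 0.2 T [-0.028 -0.38  -0.072] w 14.0 50.0 q6 -0.59 t 13.05
```

Emit:
jog_arm(
  deltas=[
    [0.031,0.002,0,0,0,-0.5],
    [0,0,0,0,0,0],
  ],
)

```text
clock: 13.22
ee_pos: [481.3, -230.8, 80.2]
ee_rot: [2.195, 2.247, 0.002]
contact_force: [2.1, 1.0, 4.1]
gripper_width: 13.6
grip_force: 50.0
```

```bash
python3 st.py
```

```text
TOTAL -0.4 knob rad 1.619 jig xy [-3.969e+01  3.000e-02] x expect -40.57 z 80.2 Ffeed 2.18 Flat 0.82 T [ 0.144 -0.448  0.021] w 13.6 50.0 q6 -0.54 t 13.2167
```

Emit:
jog_arm(
  deltas=[
    [0.031,0.002,0,0,0,-0.5],
    [0,0,0,0,0,0],
  ],
)

```text
clock: 13.38
ee_pos: [481.9, -230.8, 80.1]
ee_rot: [2.252, 2.189, 0.002]
contact_force: [3.8, 0.7, 4.8]
gripper_width: 13.9
grip_force: 50.0
```

```bash
python3 st.py
```

```text
TOTAL 1.3 knob rad 1.671 jig xy [-3.907e+01  1.000e-02] x expect -39.95 z 80.1 Ffeed 3.87 Flat 0.42 T [ 0.222 -0.554  0.062] w 13.9 50.0 q6 -0.48 t 13.3833
```

Emit:
jog_arm(
  deltas=[
    [0.016,0.001,0,0,0,-0.25],
    [0.016,0.001,0,0,0,-0.25],
    [0.016,0.001,0,0,0,-0.25],
  ],
)

```text
clock: 13.63
ee_pos: [482.8, -230.7, 80.2]
ee_rot: [2.335, 2.101, 0.002]
contact_force: [3.0, 1.4, 5.8]
gripper_width: 13.7
grip_force: 50.0
```

```bash
python3 st.py
```

```text
TOTAL 24.0 knob rad 1.748 jig xy [-3.818e+01  3.000e-02] x expect -39.03 z 80.2 Ffeed 3.14 Flat 1.21 T [ 0.244 -0.512  0.326] w 13.7 50.0 q6 -0.41 t 13.6333
```

Emit:
jog_arm(
  deltas=[
    [0.02,0.001,0,0,0,-0.25],
    [0.02,0.001,0,0,0,-0.25],
    [0.02,0.001,0,0,0,-0.25],
  ],
)

```text
clock: 13.88
ee_pos: [483.8, -230.7, 80.2]
ee_rot: [2.416, 2.008, 0.002]
contact_force: [0.9, 2.1, 6.5]
gripper_width: 13.5
grip_force: 50.0
```

```bash
python3 st.py; python3 - <<'E'
import cv2
from plant import ctrl
i=ctrl.get_image("wrist")["color"];cv2.imwrite("pics/w3.png",cv2.resize(i[180:400,160:480],None,fx=2,fy=2,interpolation=cv2.INTER_CUBIC))
i=ctrl.get_image("scene")["color"];cv2.imwrite("pics/s3.png",cv2.resize(i[160:290,250:410],None,fx=4.6,fy=4.6,interpolation=cv2.INTER_CUBIC))
E
```

```text
TOTAL 28.7 knob rad 1.826 jig xy [-37.21   0.04] x expect -38.09 z 80.2 Ffeed 1.03 Flat 2.06 T [ 0.225 -0.238  0.357] w 13.5 50.0 q6 -0.33 t 13.8833
```

View pics/s3.png

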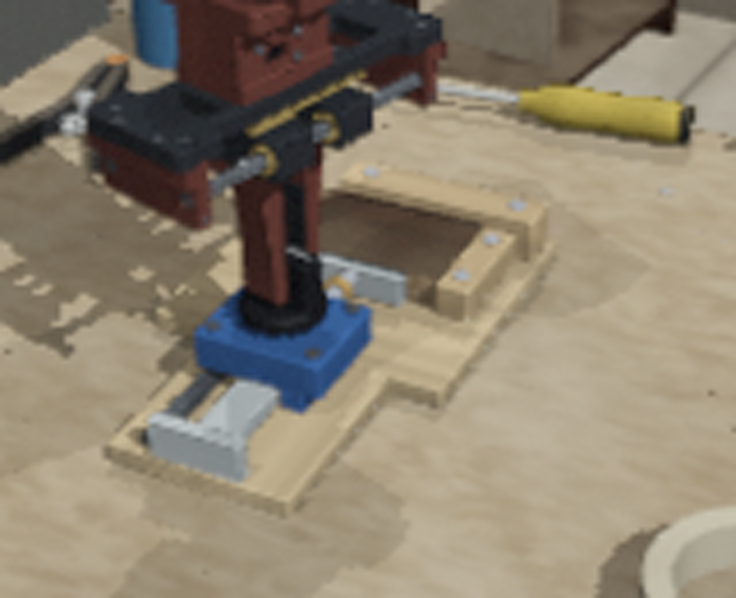

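The scene crop shows the pad against the offcut at (365,278). The offcut's far edge reaches the fence's foot at ~(480,225). The felt load is rising, so I'll continue in small steps.

Emit:
jog_arm(
  deltas=[
    [0.016,0.001,0,0,0,-0.25],
    [0.016,0.001,0,0,0,-0.25],
  ],
)

```text
clock: 14.15
ee_pos: [484.4, -230.6, 80.1]
ee_rot: [2.467, 1.945, 0.002]
contact_force: [2.6, 2.2, 6.5]
gripper_width: 13.6
grip_force: 50.0
```

```bash
python3 st.py
```

```text
TOTAL 33.1 knob rad 1.878 jig xy [-36.6  -0. ] x expect -37.46 z 80.1 Ffeed 2.73 Flat 2.01 T [ 0.285 -0.309  0.43 ] w 13.6 50.0 q6 -0.27 t 14.15
```

Emit:
jog_arm(
  deltas=[
    [0.006,0,0,0,0,-0.1],
  ],
)

```text
clock: 14.23
ee_pos: [484.5, -230.6, 80.1]
ee_rot: [-2.478, -1.931, -0.002]
contact_force: [0.7, 1.6, 6.5]
gripper_width: 13.8
grip_force: 50.0
```

```bash
python3 st.py
```

```text
TOTAL 32.2 knob rad 1.889 jig xy [-3.648e+01  2.000e-02] x expect -37.33 z 80.1 Ffeed 0.86 Flat 1.5 T [ 0.276 -0.256  0.397] w 13.8 50.0 q6 -0.26 t 14.2333
```

Emit:
jog_arm(
  deltas=[
    [0,0,0,0,0,0],
    [0,0,0,0,0,0],
  ],
)

```text
clock: 14.4
ee_pos: [484.5, -230.6, 80.2]
ee_rot: [2.477, 1.933, 0.002]
contact_force: [1.4, 2.7, 6.4]
gripper_width: 13.8
grip_force: 50.0
```

Emit:
jog_arm(
  deltas=[
    [0,0,0,0,0,0],
    [0,0,0,0,0,0],
    [0,0,0,0,0,0],
    [0,0,0,0,0,0],
    [0,0,0.2,0,0,0],
    [0,0,0.5,0,0,0],
    [0,0,1,0,0,0],
    [0,0,1,0,0,0],
    [0,0,1,0,0,0],
    [0,0,1,0,0,0],
    [0,0,1,0,0,0],
    [0,0,1,0,0,0],
  ],
  gripper=0.5,
)

```text
clock: 15.4
ee_pos: [484.1, -231.1, 215.7]
ee_rot: [2.48, 1.928, 0.0]
contact_force: [-0.8, -1.1, 0.2]
gripper_width: 43.8
grip_force: 0.0
```

Emit:
jog_arm(
  deltas=[
    [-0.5,1,0,0,0,0],
    [-0.5,1,0,0,0,0],
    [-0.5,1,0,0,0,0],
    [-0.5,1,0,0,0,0],
    [-0.5,1,0,0,0,0],
    [-0.5,1,0,0,0,0],
    [-0.5,1,0,0,0,0],
    [0,1,0,0,0,0],
    [0,1,0,0,0,0],
    [0,1,0,0,0,0],
    [0,1,0,0,0,0],
    [0,0,0,0,0,0],
  ],
)

```text
clock: 16.4
ee_pos: [414.0, -8.7, 214.9]
ee_rot: [2.477, 1.932, 0.003]
contact_force: [0.3, -0.1, 0.5]
gripper_width: 43.6
grip_force: 0.0
```

```bash
python3 - <<'E'
import cv2
from plant import ctrl
i=ctrl.get_image("top")["color"][150:275,265:365];cv2.imwrite("pics/t4.png",cv2.resize(i,(480,600),interpolation=cv2.INTER_CUBIC))
E
```

```text
(no output)
```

View pics/t4.png

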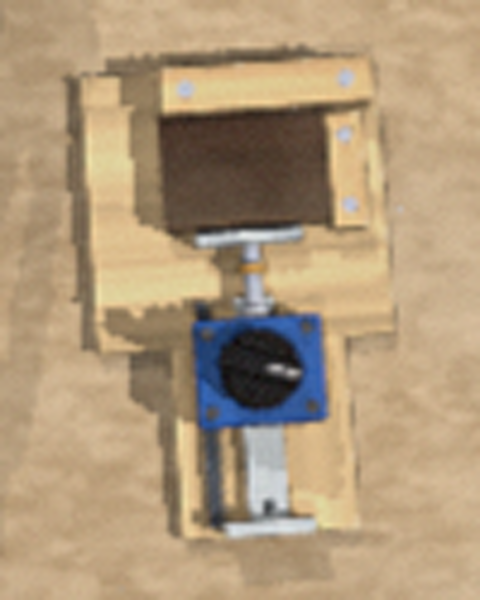

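The offcut sits squarely against the fence (row ~115) and the end stop (column ~330). The pad is pressed on its edge at row ~235, and the arm is clear.

```bash
python3 -c "
from plant import ctrl
print(ctrl.close_job())"
```

```text
the job is handed in; nothing more can be done
None
```

I handed the job in at about 16 s of the 72 s allowed. The offcut is square against the fence and end stop, the pad was holding it with an estimated 11 N (felt at the knob before release), and the arm is clear of everything. The hand-in returned no verdict.

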